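# Screw the icing pump's hose elbow home

## Robot

A 6-joint arm with a two-finger parallel gripper is mounted at the origin on the work surface. World frame = base frame: x ahead of the robot, y to its left, z up, the work surface at z = 0. Lengths are in mm, angles in rad, forces in N, time in s.
With the tool pointing down it reaches from about 275 to 750 mm from the base axis. Payload 10.2 kg.
Tool frame: the origin (TCP) lies at the very end of the fingers, on their centre line; the grasp point (between the pads) lies 19 mm behind it; z points along the fingers, x is the direction in which the jaws open and shut, and the axes are right-handed (so a half turn about z gives the same grasp; the last joint's range is limited). The gripper opens to 85 mm and grips with 20 to 120 N. Pads are 22 mm wide; open, the fingers measure 114 mm over their backs; the gripper's body (76 mm by 85 mm) begins 54 mm behind the grasp point. The pads swing forward as they close: fully open they stand 13 mm farther back than shut.
Start: joints at [-1.331, 0.313, 1.498, -0, 1.331, -0.223], TCP at [234.378, -469.785, 231.294] pointing down, gripper open.
Joint ranges: [-2.94, 2.94], [-0.97, 2.17], [0.19, 2.56], [-1.23, 4.37], [0.02, 3.11], [-2.88, 2.88]. Speed limits (rad/s): [2.39, 2.39, 3.01, 3.14, 3.14, 3.14].

## Interface

Orientations are given as a unit quaternion [w, x, y, z].
In Python, from rig import ctrl, cams gives the robot as it stands.
- The arm moves only by the tool play_rows, never from a script. Its argument "steps" is a list of rows, each a list of 2 entries, a list of its own where there are three numbers: the shift along the tool's x, y, z normalised to -1 to 1, where 1 is 0.75 m, then the turn, a rotation vector about the tool's x, y, z normalised to -1 to 1, where 1 is 45 degrees. A call has 1 to 20 rows; each row shifts and turns the commanded pose from where the row before left it, along the tool's axes as they then stand; what a row does not reach is not made up. A row lasts 1/10 s, in which the tool goes at most 50 mm and 8.59 degrees, less where a joint would pass 70% of its speed; a pose out of reach is approached as far as the arm can. A call with a number of a shift or a turn outside -1 to 1 is refused whole. A call with a gripper value outside its range is refused whole. "grip" is the closure, from 0 (fully open) to 1 (shut), set as the call begins (left out, the last holds). The fingers move at their own pace and stop on an object; "squeeze" is the grip in N (left out, the last holds). Time passes only in rows, so rows that do not move let the fingers close. It gives the time, the measured TCP pose, the force and the opening at its end, in the units of the state.
- ctrl.sense(): the state, without advancing time (a new reading comes with each control period).
- cams.capture(name): name is "scene" or "top" or "wrist"; returns the picture (480x640x3 uint8, red, green, blue); there is no depth.
- cams.camera_info(name): a dict with "fx", "fy", "cx", "cy" (pixels), "xyz" and "attitude" of the camera in the world. Camera axes: x right, y up, looking along -z (the intrinsics and any distortion apply to the point x, -y, -z); pixel columns grow to the right and rows downward; lengths in mm; the calibration is good to about 2 mm. A picture is of the moment at which its call begins: read the wrist's pose just before it. camera_info takes no time and is no camera call; for the wrist camera it gives the pose at the moment of the call.
- ctrl.finish_job(): hands the job in, once; it reports no verdict.
Trained networks look in the newest picture that a camera, given by its name, has taken for a name from the list of things; names that differ only in an ending like _2 or _b are one class to them, and where a whole thing is asked for, a point or a joint stands for the part that bears it (a point fixed in the world has none). Each returns a list of dicts, best first, with "p" (0 to 1); they miss things now and then, are a little off and sometimes report something else, mostly with a low value. They report only what shows in the picture. A call takes as long as a camera call. They do not tell look-alikes from the thing itself.
- cams.search_frame(camera, thing): "rect" ([centre column, centre row, width, height] in pixels, round what is visible of it).
- cams.tip_of(camera, thing): "pixel" ([column, row] in pixels: a listed point, or the origin of a listed thing).
The state is a dict: "time_s": time; "joints": joint angles; "dq": joint speeds; "tau": joint torques, N m; "eef_pos": TCP position; "ee_rot": TCP orientation; "force": force on the tool from outside, world axes, zero at the start; "wrist_torque": the same for the moment, N m; "grip_width": opening from 0.0 (shut) to 1.0 (fully open).
Only numpy, scipy, OpenCV 4.12 (cv2) and the standard library are available. Lean on these libraries where they do the work, as an engineer would, in place of code of your own. Each camera call takes 0.05 s, during which the arm holds its last target.

## Task

Take the clean brass hose elbow from its white drying block and lower its two lugs gently into the notches of the clamped pump head's port, with the spout over the blue-marked notch. Turn it clockwise (seen from above) until you feel it begin to tighten on the washer, then a twelfth of a turn (30 degrees) further and no more, and let go. Never force it or overtighten it, and leave everything else where it is.

Things in the scene. Friction and masses are not known exactly. Their poses are not given: they have to be found in the camera images.
- elbow_mid (a point): brass hose elbow to be fitted (about 0.16 kg, 80 mm high), standing upright in a white drying block. The point is on its vertical axis, 53 mm above the plug's bottom. z up; x along its level spout. Hexagon body 28 mm across flats, 29 to 77 mm above the plug's bottom; two flats face +y and -y: grip these, the spout is then clear of the fingers.
- plug_end (a point): centre of the bottom face of the elbow's plug (axes as the elbow's). The plug is round, 28 mm in diameter, 29 mm long, the lowest 3 mm only 25 mm in diameter.
- lug (a point): one of the plug's two opposite lug pins (round, 6 mm thick, 40 mm over both tips), 7 mm above the plug's bottom, lying along the elbow's +x and -x. The point is 18 mm from the axis, on the pin under the spout.
- spout_tip (a point): the end of the elbow's spout (15 to 19 mm thick), 66 mm from the elbow's axis along its x, 58 mm above the plug's bottom
- stand: fixed white drying block holding the elbow, 72 x 72 x 20 mm; pocket 46 mm square, 14 mm deep, so the plug's bottom is 6 mm above the bench. Origin: centre of its underside. It may change places with a like block that holds a blanking plug.
- mount: pump head in a grey bench clamp, port upward, fixed; clamp 150 x 130 mm, its screw handle reaching 94 mm from the centre on the -y side. Origin: centre of the clamp's underside on the bench; z up.
- port (a point): centre of the port's mouth, level with its steel rim, 110 mm above the bench (axes as the mount's). Steel ring 58 mm outside, bore 31 mm, 43 mm across the notches. The lugs drop through two opposite notches, each 30 degrees wide, until the plug's bottom is about 13.5 mm below the mouth.
- blue_notch (a point): rim beside the blue-painted notch, 25 mm from the port's axis, 65 degrees counter-clockwise (from above) of the mount's x axis: the spout must point this way on entry. The thread leads clockwise from the notch and down, 3.2 mm per radian, with 0.8 mm of axial play, and is self-locking (the elbow stays where it is left).
- thread_end (a point): hard stop at the end of the thread groove, 125 degrees clockwise from the blue notch; too far to turn
- washer_seat (a point): usual height (15.5 mm below the mouth) of the top of the springy red washer (seal_c0, about 8 N per mm) in the bore. Its real height is up to 1.7 mm higher or 1.2 mm lower, so the plug meets it anywhere from about 10 to 70 degrees of turn past the notch. From there the turning moment rises steadily, to about 0.1 N m at rest (more while turning) 30 degrees further.
- bowl: bystander: steel mixing bowl, 200 mm across the rim, 100 mm high
- scoop: bystander: small steel measuring cup with a handle, 70 mm across, 50 mm high
- spatula: bystander: spatula lying flat, 260 mm long
- sprinkles: bystander: glass jar with a green cap, 56 mm across, 100 mm high
- cutter: bystander: green plastic ring cookie cutter, 72 mm across, 30 mm high
- blank: bystander: brass blanking plug (same threaded plug but no spout), 52 mm high, standing in the other white block; not used
- washer: bystander: spare red sealing washer, 26 mm across, 4 mm thick, lying on the bench
Not all that is in view belongs to the job. What is shaped like the part that bears elbow_mid but pink is not meant.

How it is judged (in metres and radians):
On the way, in this order (a step that is already met when the one before it is completed fails the run):
1. the elbow is in the port with its lugs in the notches, the spout over the blue one (horizontal distance between plug_end and port below 0.003 m and z of plug_end in the frame of port below -0.0115 m and y of spout_tip in the frame of port above 0.03 m and contact force between seal_c0 and elbow below 3 N), for 0.1 s.
2. it has been turned down until it bears on the washer (horizontal distance between plug_end and port below 0.003 m and z of plug_end in the frame of port below -0.014 m and contact force between seal_c0 and elbow above 8 N), for 0.1 s.
At the end, for the whole second after the job is handed in: the elbow sits upright (within 4 degrees) and centred in the port, plug more than 14 mm deep, at rest and released, spout within about 60 degrees of the mount's x axis, and it presses on the washer with 8 to 18 N, which is what about 30 degrees (18 to 42) beyond the first resistance gives (all of step 2 and contact force between seal_c0 and elbow below 18 N and angle between plug_end's own z axis and vertical below 0.07 rad and x of spout_tip in the frame of port above 0.03 m and linear speed of elbow below 0.01 m/s); the robot touches nothing.
It fails at once if the washer is overtightened or crushed: more than 24 N on it (contact force between seal_c0 and elbow above 24 N).
It fails at once if the elbow is forced: more than 60 N between it and the pump head (contact force between elbow and mount above 60 N).
It fails at once if a bystander is moved by more than 15 mm (distance of any of bowl, scoop, spatula, sprinkles, cutter, blank, washer from where it was at the start of the episode above 0.015 m).
It also fails if it takes over 64 s, if anything falls off the work surface, if the arm or the gripper's body presses on something with over 40 N, if the wrist force passes 120 N, or if a joint passes its speed limit or range.

## Working session

There is one attempt and no reset: what is moved stays moved. The work goes in short steps, Python scripts to look and compute and a tool call to move; the robot and the scene stay as the last step left them, time stands still between calls to the robot, and variables do not carry over. Pictures are saved under pics/ and viewed, and the job is handed in when it is done.

Besides the shell and the picture viewer there is one more tool, called after "Call:" by a JSON object that holds its "method" and its "body", one argument or row to a line. play_rows: Moves the arm, as the interface text tells. Its arguments: {"type":"object","properties":{"steps":{"type":"array"},"grip":{"type":"number"},"squeeze":{"type":"number"}},"required":["steps"]}

```bash
ls; mkdir -p pics; python3 - <<'E'
from rig import ctrl,cams
import cv2
print(ctrl.sense())
for n in("scene","top","wrist"):
    print(n,cams.camera_info(n))
    im=cams.capture(n); cv2.imwrite(f"pics/{n}0.png",im[:,:,::-1])
    for t in ("elbow_mid","plug_end","spout_tip","port","blue_notch","stand","mount","blank"):
        print(t,[(x['p'],x['pixel']) for x in cams.tip_of(n,t)][:3])
E
```

```text
pics
{'time_s': 0.0, 'joints': array([-1.33142491e+00,  3.13407897e-01,  1.49845697e+00, -9.42120476e-06,
        1.33098790e+00, -2.23371679e-01]), 'dq': array([ 0.00169618,  0.00035549, -0.00062938,  0.00037975, -0.00050511,
        0.00108312]), 'tau': array([ 3.34815013e-04, -4.12267613e+01, -2.59744012e+01, -1.80356988e-04,
        4.08674794e-03,  1.43564034e-05]), 'eef_pos': array([ 234.29858433, -469.52409104,  230.74913308]), 'ee_rot': array([-4.38675318e-04,  8.50413377e-01, -5.26114713e-01, -4.52273312e-04]), 'force': array([ 0.52206331,  0.57289469, -0.13501892]), 'wrist_torque': array([ 0.04731961, -0.05538505, -0.01839123]), 'grip_width': 0.9959299748544276}
scene {'fx': 461.84319100205346, 'fy': 461.84319100205346, 'cx': 314.2570062704124, 'cy': 234.69621698439946, 'xyz': array([ 989.58283147, -742.84542522,  694.92362142]), 'attitude': array([0.84188231, 0.45414148, 0.14002016, 0.25570305])}
elbow_mid [(0.9, [276.2, 282.1]), (0.69, [239.5, 262.0])]
plug_end [(0.74, [209.7, 319.1]), (0.63, [243.3, 275.7])]
spout_tip [(0.98, [227.4, 280.0]), (0.95, [260.2, 265.3]), (0.5
[... 667 characters left out ...]
.7, 239.4]), (0.71, [366.0, 279.3])]
spout_tip [(0.74, [399.5, 269.3]), (0.6, [370.5, 262.9]), (0.56, [364.3, 306.0])]
port [(0.78, [295.6, 218.3])]
blue_notch [(0.71, [285.6, 214.0])]
stand [(0.95, [371.4, 238.4]), (0.51, [369.2, 246.7]), (0.34, [372.1, 236.9])]
mount [(0.75, [301.6, 222.9]), (0.74, [466.7, 188.6]), (0.7, [426.4, 200.4])]
blank [(0.6, [376.7, 199.7])]
wrist {'fx': 409.5292783478471, 'fy': 409.5292783478471, 'cx': 329.7508869925014, 'cy': 239.35697635729477, 'xyz': array([ 297.87750522, -436.77068684,  373.8569394 ]), 'attitude': array([ 0.84160482, -0.11969109,  0.07477765, -0.52132876])}
elbow_mid []
plug_end []
spout_tip []
port []
blue_notch []
stand []
mount []
blank []
```

View pics/scene0.png

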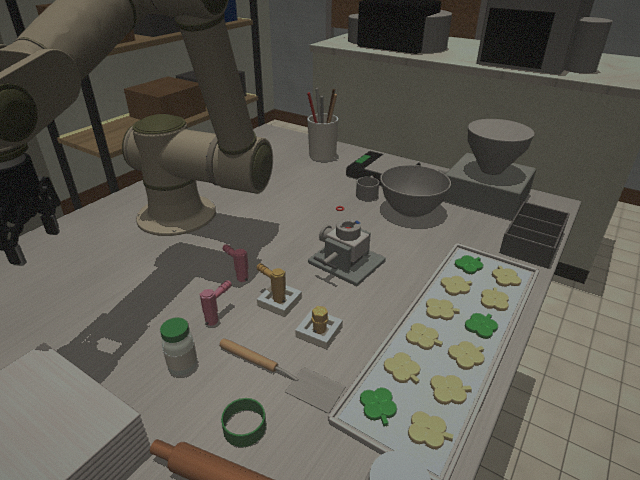

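View pics/top0.png

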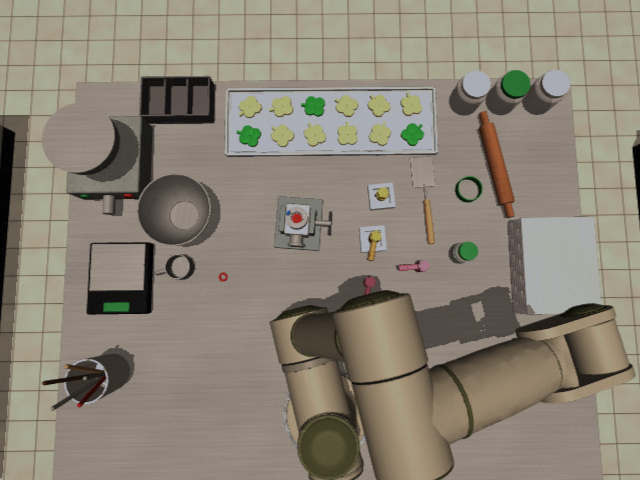

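View pics/wrist0.png

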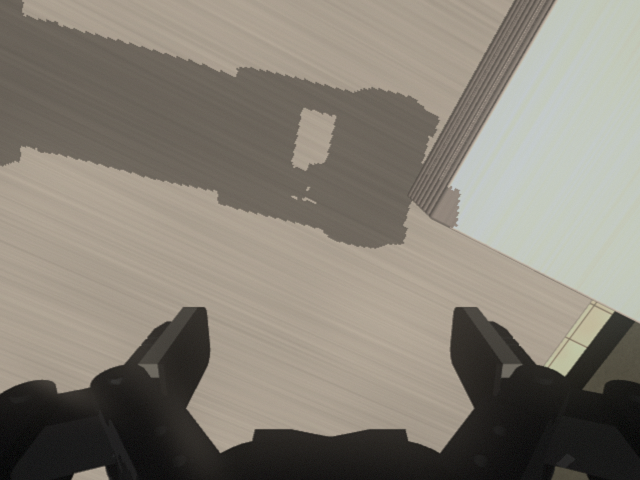

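```bash
python3 - <<'E'
import cv2
a=cv2.imread("pics/scene0.png")[180:400,180:400]; b=cv2.imread("pics/top0.png")[170:330,260:460]
cv2.imwrite("pics/s_crop.png",cv2.resize(a,(600,600),interpolation=2)); cv2.imwrite("pics/t_crop.png",cv2.resize(b,(750,600),interpolation=2))
E
```

```text
(no output)
```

View pics/s_crop.png

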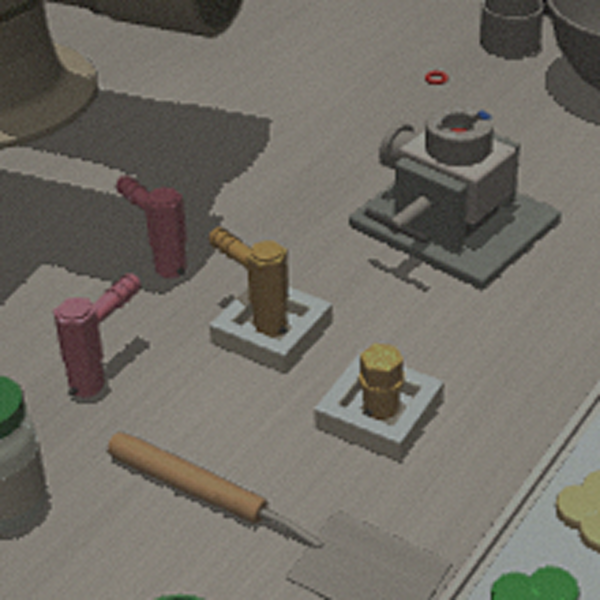

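View pics/t_crop.png

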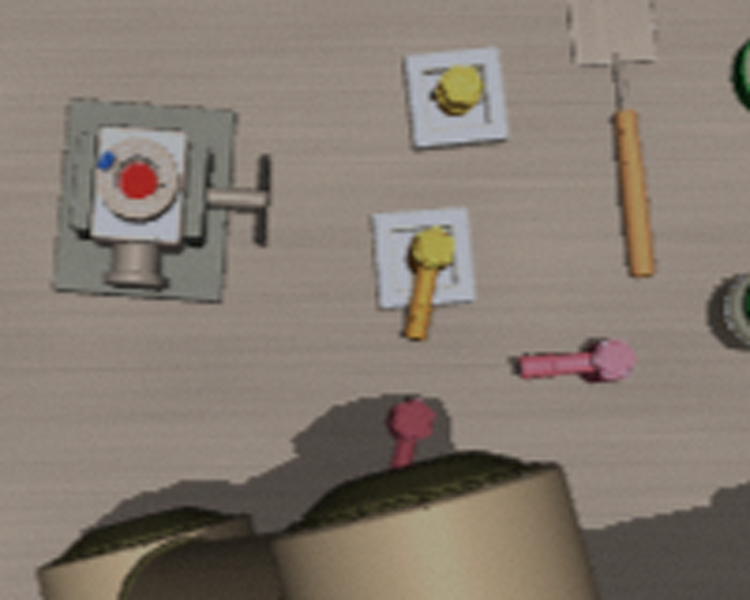

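The picture shows these look-alikes: brass elbow in a white block at scene (278,283) / top (374,240), two pink elbows at scene (240,262) and (210,305), and the brass blank at scene (320,320) / top (381,195). By colour and spout, the one I want is the brass elbow at scene (278,283).

```bash
cat > h.py <<'E'
import numpy as np, cv2
from scipy.spatial.transform import Rotation as R
from scipy.optimize import least_squares
def rot(q): return R.from_quat([q[1],q[2],q[3],q[0]])
def proj(ci,p):
    c=rot(ci['attitude']).inv().apply(np.atleast_2d(p)-ci['xyz'])
    return np.c_[ci['cx']+ci['fx']*c[:,0]/-c[:,2], ci['cy']-ci['fy']*c[:,1]/-c[:,2]]
def ray(ci,px):
    d=np.array([(px[0]-ci['cx'])/ci['fx'],-(px[1]-ci['cy'])/ci['fy'],-1.])
    return ci['xyz'],rot(ci['attitude']).apply(d)
def atz(ci,px,z):
    o,d=ray(ci,px); return o+d*(z-o[2])/d[2]
def tri(obs):
    A=[];b=[]
    for ci,px in obs:
        o,d=ray(ci,px); d=d/np.linalg.norm(d); P=np.eye(3)-np.outer(d,d); A.append(P);b.append(P@o)
    x=np.linalg.lstsq(np.vstack(A),np.hstack(b),rcond=None)[0]
    return x,[np.round(proj(ci,x)[0]-px,1) for ci,px in obs]
def toolrow(s,pos,yaw):
    """shift (normalised) and turn needed in tool frame for straight-down pose with jaw yaw (deg)"""
    T=rot(s['ee_rot']); a=np.radians(yaw)
    D=R.from_matrix(np.array([[np.cos(a),np.sin(a),0],[np.sin(a),-np.cos(a),0],[0,0,-1]]))
    sh=T.inv().apply(np.array(pos)-s['eef_pos'])
    rv=(T.inv()*D).as_rotvec(degrees=True)
    return np.round(sh,2),np.round(rv,2)
def yaw(s):
    v=rot(s['ee_rot']).apply([1,0,0]); return np.degrees(np.arctan2(v[1],v[0]))
E
python3 - <<'E'
from h import *
from rig import ctrl,cams
S,T=cams.camera_info("scene"),cams.camera_info("top")
print("elbow",tri([(S,[276.2,282.1]),(T,[374.4,238.3])]))
print("spout",tri([(S,[260.2,265.3]),(T,[370.5,262.9])]))
print("port",tri([(S,[348.1,221]),(T,[295.6,218.3])]))
print("blue",tri([(S,[353.1,221.9]),(T,[285.6,214])]), atz(T,(288.3,213),110))
print("stand",tri([(S,[279.7,304.2]),(T,[371.4,238.4])]))
s=ctrl.sense();W=cams.camera_info("wrist")
print("cam in tool",rot(s['ee_rot']).inv().apply(W['xyz']-s['eef_pos']),(rot(s['ee_rot']).inv()*rot(W['attitude'])).as_matrix())
E
```

```text
elbow (array([ 479.13942295, -136.23752627,   54.44389946]), [array([ 0.1, -0. ]), array([0., 0.])])
spout (array([ 414.18745648, -119.58650931,   62.32589467]), [array([-2.2,  0.2]), array([-1.3, -1.4])])
port (array([528.7930362 ,  80.16994751, 116.94125276]), [array([-0.9,  0.2]), array([-0.5, -0.7])])
blue (array([536.99651846, 103.73677897, 106.44248731]), [array([ 1.8, -0.3]), array([0.9, 1.3])]) [542.61040984  98.75127152 110.        ]
stand (array([ 485.78123571, -135.20058477,   -7.04819616]), [array([ 0.5, -0.1]), array([0.3, 0.3])])
cam in tool [  -1.17981888  -71.56507006 -142.5728474 ] [[ 9.99998611e-01  9.78103169e-04  1.34962998e-03]
 [ 1.31625300e-03 -9.60169680e-01 -2.79414483e-01]
 [ 1.02257759e-03  2.79415871e-01 -9.60169634e-01]]
```

```bash
python3 - <<'E'
from h import *
from rig import ctrl
s=ctrl.sense()
print(yaw(s)); a,b=toolrow(s,[470,-134,200],76); print(a/750,b/45)
E
```

```text
-63.48527534569926
[-0.26034667 -0.481       0.04172   ] [-0.          0.         -3.09977778]
```

Call:
{"method": "play_rows", "body": {
  "steps": [
    [[-0.026, -0.0481, 0.0042], [0, 0, 0]],
    [[-0.026, -0.0481, 0.0042], [0, 0, 0]],
    [[-0.026, -0.0481, 0.0042], [0, 0, 0]],
    [[-0.026, -0.0481, 0.0042], [0, 0, 0]],
    [[-0.026, -0.0481, 0.0042], [0, 0, 0]],
    [[-0.026, -0.0481, 0.0042], [0, 0, 0]],
    [[-0.026, -0.0481, 0.0042], [0, 0, 0]],
    [[-0.026, -0.0481, 0.0042], [0, 0, 0]],
    [[-0.026, -0.0481, 0.0042], [0, 0, 0]],
    [[-0.026, -0.0481, 0.0042], [0, 0, 0]]
  ],
  "grip": 0
}}

```text
time_s: 2.35
eef_pos: [470.9, -132.7, 199.8]
ee_rot: [0.0, 0.85, -0.526, 0.0]
force: [0.3, -0.0, -0.1]
grip_width: 0.998
```

Call:
{"method": "play_rows", "body": {
  "steps": [
    [[0, 0, 0], [0, 0, -0.182]],
    [[0, 0, 0], [0, 0, -0.182]],
    [[0, 0, 0], [0, 0, -0.182]],
    [[0, 0, 0], [0, 0, -0.182]],
    [[0, 0, 0], [0, 0, -0.182]],
    [[0, 0, 0], [0, 0, -0.182]],
    [[0, 0, 0], [0, 0, -0.182]],
    [[0, 0, 0], [0, 0, -0.182]],
    [[0, 0, 0], [0, 0, -0.182]],
    [[0, 0, 0], [0, 0, -0.182]],
    [[0, 0, 0], [0, 0, -0.182]],
    [[0, 0, 0], [0, 0, -0.182]],
    [[0, 0, 0], [0, 0, -0.182]],
    [[0, 0, 0], [0, 0, -0.182]],
    [[0, 0, 0], [0, 0, -0.182]],
    [[0, 0, 0], [0, 0, -0.182]],
    [[0, 0, 0], [0, 0, -0.182]],
    [[0, 0, 0], [0, 0, 0]],
    [[0, 0, 0], [0, 0, 0]]
  ]
}}

```text
time_s: 4.25
eef_pos: [470.1, -134.2, 199.8]
ee_rot: [0.0, 0.791, 0.612, 0.0]
force: [-0.1, 0.1, -0.2]
grip_width: 1.0
```

```bash
cat > look.py <<'E'
import sys
from h import *
from rig import ctrl,cams
tag=sys.argv[1]; ths=sys.argv[2:]
s=ctrl.sense();W=cams.camera_info("wrist")
im=cams.capture("wrist"); cv2.imwrite(f"pics/{tag}.png",im[:,:,::-1])
print("t",s['time_s'],"pos",s['eef_pos'].round(1),"yaw",round(yaw(s),2),"F",s['force'].round(2),"M",s['wrist_torque'].round(3),"g",s['grip_width'])
import json
json.dump({k:np.array(v).tolist() for k,v in W.items()},open(f"pics/{tag}.json","w"))
for t in ths:
    print(t,[(x['p'],x['pixel']) for x in cams.tip_of("wrist",t)][:3])
E
python3 look.py w1 elbow_mid spout_tip stand plug_end lug
```

```text
t 4.25 pos [ 470.1 -134.2  199.8] yaw 75.53 F [-0.08  0.05 -0.23] M [-0.038  0.051  0.001] g 1.000178133323474
elbow_mid [(0.93, [331.6, 240.8]), (0.84, [310.5, 55.8]), (0.67, [125.5, 176.5])]
spout_tip [(0.67, [329.3, 150.9]), (0.65, [207.6, 146.6]), (0.53, [337.4, 222.3])]
stand [(0.78, [338.2, 221.1])]
plug_end [(0.87, [313.7, 69.7]), (0.84, [330.4, 223.6]), (0.63, [158.5, 166.8])]
lug [(0.77, [329.6, 200.9]), (0.7, [171.7, 162.7])]
```

View pics/w1.png

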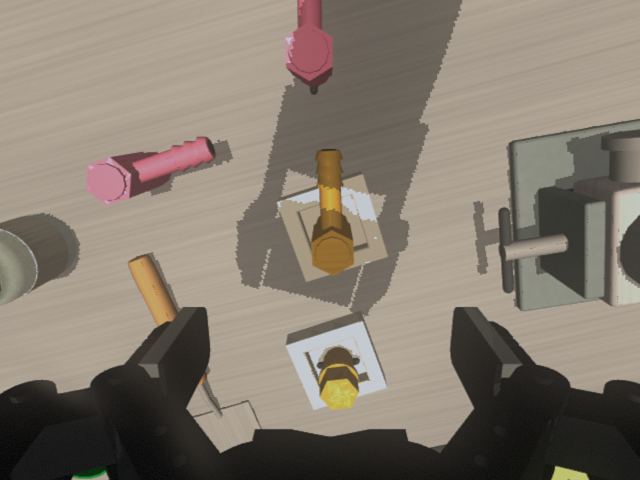

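```bash
python3 - <<'E'
from h import *
import json
W=json.load(open("pics/w1.json")); W={k:np.array(v) for k,v in W.items()}
for n,px,z in [("mid",(331.6,240.8),59),("top",(334,253),84),("spout end",(329,153),68),("plug",(330.4,223.6),6),("stand",(338.2,221.1),0),("blanktop",(339,398),58)]:
    print(n,atz(W,px,z))
im=cv2.imread("pics/w1.png")[120:320,230:430]; cv2.imwrite("pics/w1c.png",cv2.resize(im,(600,600),interpolation=2))
E
```

```text
mid [ 482.42653581 -134.60320504   59.        ]
top [ 483.85420942 -133.45579004   84.        ]
spout end [ 421.18528503 -120.60065787   68.        ]
plug [ 482.62504989 -135.43132007    6.        ]
stand [ 483.61544379 -128.75065202    0.        ]
blanktop [ 613.41355735 -162.19767467   58.        ]
```

View pics/w1c.png

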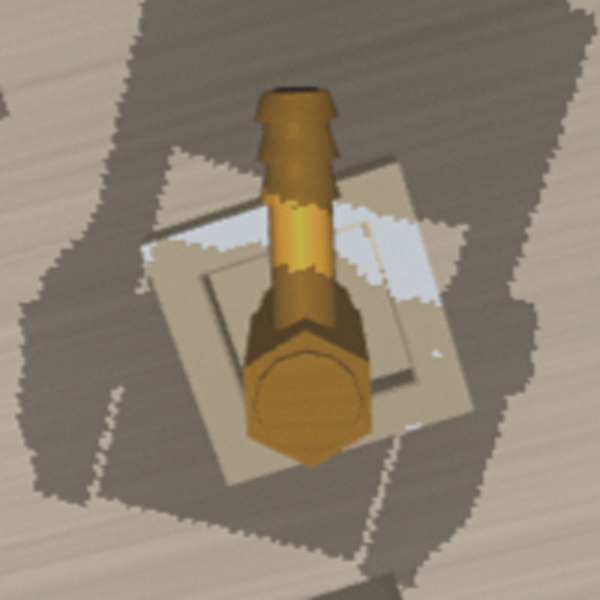

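```bash
python3 - <<'E'
from h import *
from rig import ctrl
s=ctrl.sense()
a,b=toolrow(s,[483,-134.5,130],77.8); print(a/750,b/45)
E
```

```text
[0.00389333 0.01672    0.09308   ] [ 0.         -0.         -0.04688889]
```

Call:
{"method": "play_rows", "body": {
  "steps": [
    [[0.002, 0.0083, 0.0465], [0, 0, -0.05]],
    [[0.002, 0.0083, 0.0465], [0, 0, 0]],
    [[0, 0, 0], [0, 0, 0]],
    [[0, 0, 0], [0, 0, 0]]
  ]
}}

```text
time_s: 4.95
eef_pos: [483.0, -134.2, 130.8]
ee_rot: [-0.0, 0.777, 0.629, -0.0]
force: [0.4, -0.3, 0.2]
grip_width: 1.0
```

```bash
python3 look.py w2 elbow_mid spout_tip stand plug_end lug;  python3 - <<'E'
import cv2
im=cv2.imread("pics/w2.png")[60:360,180:480]; cv2.imwrite("pics/w2c.png",cv2.resize(im,(600,600),interpolation=2))
E
```

```text
t 4.95 pos [ 483.  -134.2  130.8] yaw 77.98 F [ 0.38 -0.25  0.16] M [-0.023  0.004  0.   ] g 1.000044861003868
elbow_mid [(0.9, [329.2, 257.1]), (0.67, [51.6, 158.4]), (0.61, [306.3, 8.7])]
spout_tip [(0.89, [329.0, 135.7]), (0.89, [170.8, 124.6])]
stand []
plug_end [(0.91, [108.7, 148.8]), (0.85, [310.9, 30.0])]
lug [(0.83, [324.6, 206.0]), (0.81, [130.8, 146.6])]
```

View pics/w2c.png

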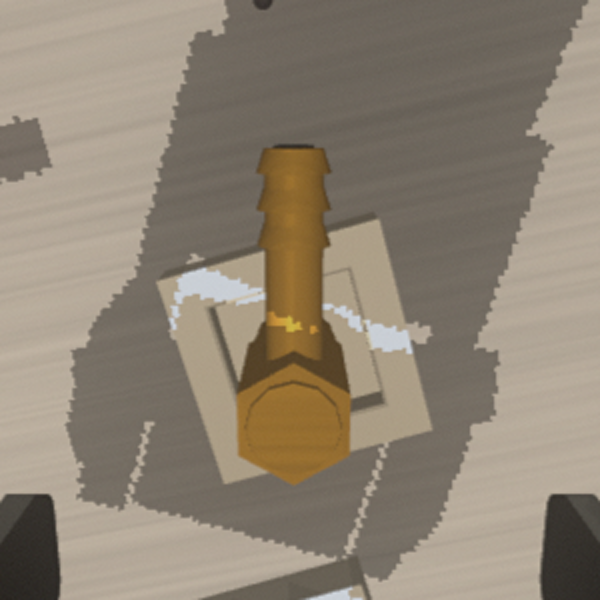

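```bash
python3 - <<'E'
from h import *
import json
L=lambda n:{k:np.array(v) for k,v in json.load(open(f"pics/{n}.json")).items()}
W,V=L("w1"),L("w2")
x,e=tri([(W,(332.8,250.8)),(V,(327,272.2))]);print("hextop",x,e)
y,e=tri([(W,(329.3,150.5)),(V,(327.2,134))]);print("spout tip upper",y,e)
d=(y-x);print(np.degrees(np.arctan2(d[1],d[0])),np.hypot(d[0],d[1]))
print("mid",tri([(W,(331.6,240.8)),(V,(329.2,257.1))]))
for z in(81,83,86):print(z,atz(V,(327,272.2),z),atz(W,(332.8,250.8),z))
from rig import ctrl
s=ctrl.sense(); print(rot(s['ee_rot']).inv().apply(atz(V,(327,272.2),83)-s['eef_pos']))
E
```

```text
hextop [ 474.27660672 -132.09504384  109.23232716] [array([-0.1,  0. ]), array([0.2, 0. ])]
spout tip upper [ 419.54310759 -120.22073608   69.43241093] [array([-0.4,  0. ]), array([ 0.5, -0. ])]
167.75949719577457 56.00674166828528
mid (array([ 470.30806364, -131.02784396,  101.55372208]), [array([ 1. , -0.2]), array([-1.5,  0.2])])
81 [ 484.66941085 -134.58849125   81.        ] [ 483.10728466 -134.0613458    81.        ]
83 [ 483.93191779 -134.41717941   83.        ] [ 482.48297091 -133.91672543   83.        ]
86 [ 482.8256782  -134.16021166   86.        ] [ 481.54650029 -133.69979487   86.        ]
[ 0.10004388  0.62732203 48.10922838]
```

```bash
python3 - <<'E'
from h import *
import json
from rig import ctrl
L=lambda n:{k:np.array(v) for k,v in json.load(open(f"pics/{n}.json")).items()}
V=L("w2");s=ctrl.sense();T=rot(s['ee_rot'])
print(T.inv().apply(V['xyz']-s['eef_pos']))
P=np.array([[sx*42.5,y,z] for sx in(-1,1) for y in(-11,11) for z in(-13,-50)])
uv=proj(V,T.apply(P)+s['eef_pos']); print(np.c_[P,uv.round(1)])
im=cv2.imread("pics/w2.png")
for u,v in uv: cv2.circle(im,(int(round(u)),int(round(v))),3,(0,0,255),1)
cv2.imwrite("pics/w2f.png",im[260:480])
E
```

```text
[   1.34221414  -71.07281008 -142.35641778]
[[-42.5 -11.  -13.  202.1 303.5]
 [-42.5 -11.  -50.  159.2 364.9]
 [-42.5  11.  -13.  207.5 359.7]
 [-42.5  11.  -50.  168.6 435.7]
 [ 42.5 -11.  -13.  449.1 303. ]
 [ 42.5 -11.  -50.  489.6 364.2]
 [ 42.5  11.  -13.  444.3 359.3]
 [ 42.5  11.  -50.  481.  435.1]]
```

View pics/w2f.png

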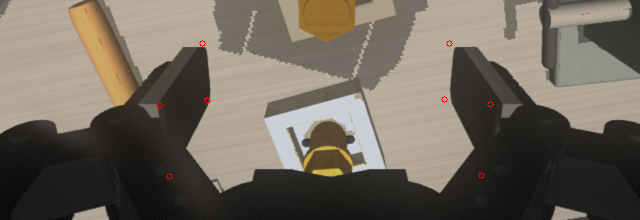

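```bash
cat >> h.py <<'E'
def ncam(ci,s):
    """wrist camera with the nominal mounting (world calibration offset removed)"""
    T=rot(s['ee_rot']); c=dict(ci); c['xyz']=np.array(s['eef_pos'])+T.apply([0,-70.9,-142.5]); 
    t=np.radians(16.22); M=R.from_matrix(np.array([[1,0,0],[0,-np.cos(t),-np.sin(t)],[0,np.sin(t),-np.cos(t)]]))
    q=(T*M).as_quat(); c['attitude']=q[[3,0,1,2]]; return c
E
python3 - <<'E'
from h import *
import json
L=lambda n:{k:np.array(v) for k,v in json.load(open(f"pics/{n}.json")).items()}
def pose(x,y,z,a):
    a=np.radians(a);D=R.from_matrix(np.array([[np.cos(a),np.sin(a),0],[np.sin(a),-np.cos(a),0],[0,0,-1]])).as_quat()
    return dict(eef_pos=[x,y,z],ee_rot=D[[3,0,1,2]])
W=ncam(L("w1"),pose(470.1,-134.2,199.8,75.53));V=ncam(L("w2"),pose(483,-134.2,130.8,77.98))
print(tri([(W,(332.8,250.8)),(V,(327,272.2))]))
for z in(83,86):
  for C,p,q in((W,(332.8,250.8),(329.3,150.5)),(V,(327,272.2),(327.2,134))):
    a=atz(C,p,z);b=atz(C,q,z-19+8);d=b-a
    print(z,a,b,np.degrees(np.arctan2(d[1],d[0])),np.hypot(d[0],d[1]))
s=pose(483,-134.2,130.8,77.98)
print(rot(s['ee_rot']).inv().apply(atz(V,(327,272.2),86)-np.array(s['eef_pos'])))
E
```

```text
(array([ 474.62570812, -133.55244362,  108.6199352 ]), [array([-0.1,  0. ]), array([0.2, 0. ])])
83 [ 482.66609283 -135.34928257   83.        ] [ 419.57727259 -121.46323671   72.        ] 167.58694628821485 64.5989280735786
83 [ 484.09298572 -135.82634684   83.        ] [ 419.56390317 -121.93524664   72.        ] 167.85139827619682 66.00731141211908
86 [ 481.72644324 -135.13101861   86.        ] [ 419.37607142 -121.40797327   75.        ] 167.58735448447501 63.84270388703997
86 [ 482.98255219 -135.5679418    86.        ] [ 419.47583434 -121.89798296   75.        ] 167.85231062257134 64.96130375471388
[-1.34158319  0.26781287 44.8       ]
```

```bash
python3 - <<'E'
from h import *
from rig import ctrl
s=ctrl.sense()
a,b=toolrow(s,[483.2,-135.5,40],77.7); print(a/750,b/45)
E
```

```text
[-1.45333333e-03  8.00000000e-05  1.21480000e-01] [0.00222222 0.00066667 0.00644444]
```

Call:
{"method": "play_rows", "body": {
  "steps": [
    [[-0.0015, 0, 0.02], [0.002, 0, 0.006]],
    [[0, 0, 0.03], [0, 0, 0]],
    [[0, 0, 0.027], [0, 0, 0]],
    [[0, 0, 0], [0, 0, 0]],
    [[0, 0, 0], [0, 0, 0]]
  ]
}}

```text
time_s: 5.75
eef_pos: [482.9, -135.4, 73.1]
ee_rot: [-0.0, 0.779, 0.627, -0.0]
force: [0.1, -1.2, 0.3]
grip_width: 0.999
```

```bash
python3 look.py w3 elbow_mid spout_tip
```

```text
t 5.75 pos [ 482.9 -135.4   73.1] yaw 77.72 F [ 0.12 -1.22  0.32] M [-0.027 -0.016  0.044] g 0.9993426381463053
elbow_mid [(0.81, [327.7, 302.6])]
spout_tip [(0.97, [330.7, 138.6]), (0.91, [112.5, 125.3])]
```

View pics/w3.png

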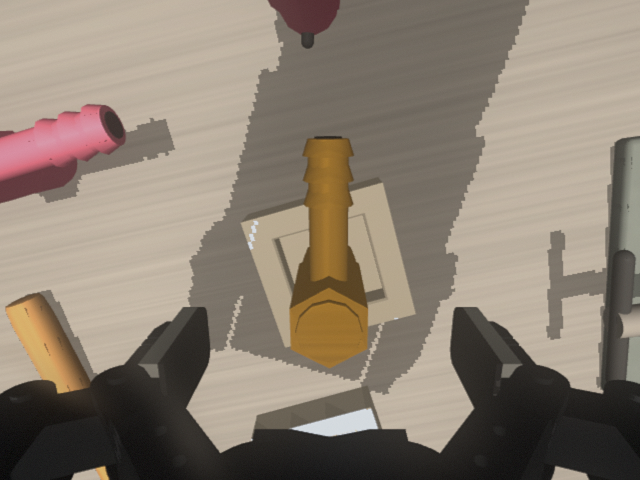

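Call:
{"method": "play_rows", "body": {
  "steps": [
    [[0, 0, 0.022], [0, 0, 0]],
    [[0, 0, 0.022], [0, 0, 0]],
    [[0, 0, 0], [0, 0, 0]],
    [[0, 0, 0], [0, 0, 0]]
  ]
}}

```text
time_s: 6.3
eef_pos: [483.0, -135.4, 40.1]
ee_rot: [-0.0, 0.779, 0.627, -0.0]
force: [-0.1, 0.6, 0.8]
grip_width: 1.0
```

Call:
{"method": "play_rows", "body": {
  "steps": [
    [[0, 0, 0], [0, 0, 0]],
    [[0, 0, 0], [0, 0, 0]],
    [[0, 0, 0], [0, 0, 0]],
    [[0, 0, 0], [0, 0, 0]],
    [[0, 0, 0], [0, 0, 0]],
    [[0, 0, 0], [0, 0, 0]],
    [[0, 0, 0], [0, 0, 0]],
    [[0, 0, 0], [0, 0, 0]]
  ],
  "grip": 1,
  "squeeze": 50
}}

```text
time_s: 7.1
eef_pos: [482.8, -135.3, 39.6]
ee_rot: [-0.0, 0.779, 0.627, -0.0]
force: [-0.9, 1.1, 6.7]
grip_width: 0.32
```

```bash
python3 look.py w4 elbow_mid spout_tip
```

```text
t 7.1 pos [ 482.8 -135.3   39.6] yaw 77.73 F [-0.92  1.12  6.67] M [ 0.202  0.13  -0.014] g 0.3202663904905926
elbow_mid [(0.91, [328.5, 340.9])]
spout_tip [(0.7, [55.5, 126.3]), (0.62, [329.6, 146.4])]
```

View pics/w4.png

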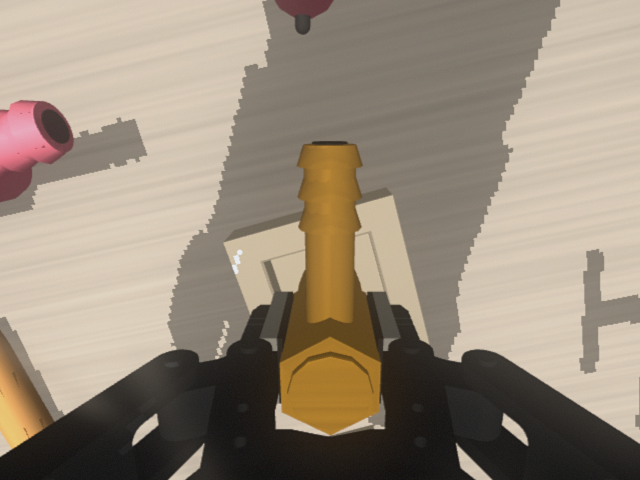

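Call:
{"method": "play_rows", "body": {
  "steps": [
    [[0, 0, -0.01], [0, 0, 0]],
    [[0, 0, -0.02], [0, 0, 0]],
    [[0, 0, -0.04], [0, 0, 0]],
    [[0, 0, -0.06], [0, 0, 0]],
    [[0, 0, -0.06], [0, 0, 0]],
    [[0, 0, -0.06], [0, 0, 0]],
    [[0, 0, 0], [0, 0, 0]],
    [[0, 0, 0], [0, 0, 0]]
  ]
}}

```text
time_s: 8.05
eef_pos: [482.7, -135.2, 226.9]
ee_rot: [-0.0, 0.779, 0.627, -0.0]
force: [-0.2, -0.4, -3.1]
grip_width: 0.322
```

```bash
python3 look.py w5 elbow_mid spout_tip; python3 - <<'E'
from h import *
from rig import ctrl
s=ctrl.sense()
for p in ([515,10,226],[490,150,226]):
  a,b=toolrow(s,p,77.7); print(a/750,b/45)
E
```

```text
t 8.05 pos [ 482.7 -135.2  226.9] yaw 77.73 F [-0.2  -0.37 -3.06] M [0.005 0.043 0.031] g 0.32204878960076766
elbow_mid [(0.81, [329.3, 345.0]), (0.79, [138.8, 147.7]), (0.77, [313.5, 41.5])]
spout_tip [(0.91, [214.7, 123.7]), (0.76, [329.8, 146.6]), (0.56, [56.3, 215.8])]
[ 0.19816     0.00164    -0.00094667] [-0.00622222 -0.00111111  0.00066667]
[ 0.37348    -0.07061333 -0.00044   ] [-0.00622222 -0.00111111  0.00066667]
```

View pics/w5.png

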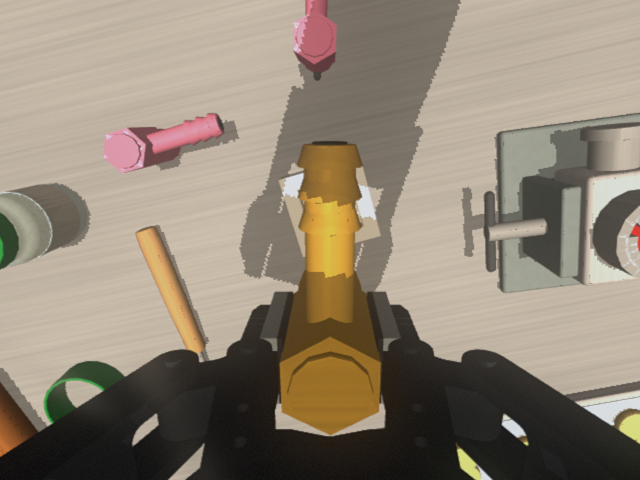

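Call:
{"method": "play_rows", "body": {
  "steps": [
    [[0.05, 0, 0], [0, 0, 0]],
    [[0.05, 0, 0], [0, 0, 0]],
    [[0.05, 0, 0], [0, 0, 0]],
    [[0.048, 0, 0], [0, 0, 0]],
    [[0, 0, 0], [0, 0, 0]],
    [[0, 0, 0], [0, 0, 0]],
    [[0, 0, 0], [0, 0, 0]]
  ]
}}

```text
time_s: 8.9
eef_pos: [514.1, 9.1, 226.1]
ee_rot: [-0.001, 0.779, 0.627, -0.001]
force: [0.4, -1.1, -1.7]
grip_width: 0.319
```

```bash
sed -i 's/^import json/import json; json.dump(dict(eef_pos=s["eef_pos"].tolist(),ee_rot=np.array(s["ee_rot"]).tolist()),open(f"pics\/{tag}.s.json","w"))/' look.py
python3 look.py w6 port blue_notch mount; python3 - <<'E'
import cv2
im=cv2.imread("pics/w6.png")[120:320,380:580]; cv2.imwrite("pics/w6c.png",cv2.resize(im,(600,600),interpolation=2))
E
```

```text
t 8.9 pos [514.1   9.1 226.1] yaw 77.68 F [ 0.45 -1.06 -1.73] M [-0.017  0.017 -0.056] g 0.3189199480820543
port [(0.56, [437.8, 239.7])]
blue_notch [(0.82, [475.2, 253.9])]
mount [(0.39, [410.6, 248.8])]
```

View pics/w6.png

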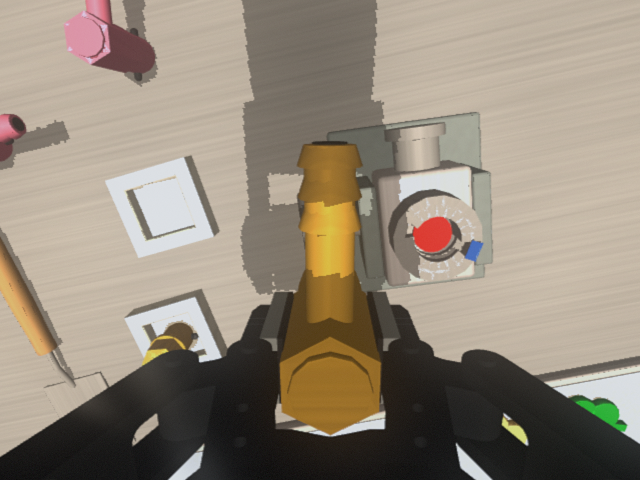

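View pics/w6c.png

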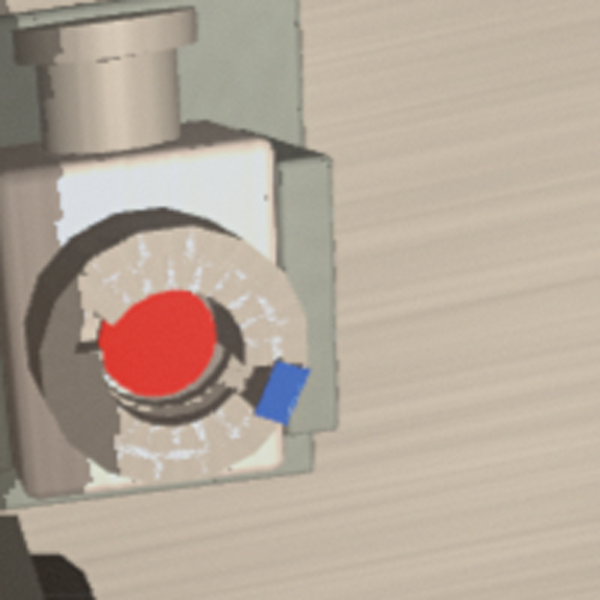

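```bash
python3 - <<'E'
from h import *
import json
L=lambda n:{k:np.array(v) for k,v in json.load(open(f"pics/{n}.json")).items()}
s={k:np.array(v) for k,v in json.load(open("pics/w6.s.json")).items()}
C=ncam(L("w6"),s)
for z in (110,):
    p=atz(C,(437.8,238.8),z);b=atz(C,(380+283/3,120+394/3),z);n=atz(C,(380+258/3,120+385/3),z)
    for q in(b,n): d=q-p;print(p,q,np.degrees(np.arctan2(d[1],d[0])),np.hypot(*d[:2]))
    # opposite notch
    o=atz(C,(380+88/3,120+326/3),z);d=p-o;print(o,np.degrees(np.arctan2(d[1],d[0])),np.hypot(*d[:2]))
# rim ellipse points
ci=L("w6")
psi=np.radians(0);p=atz(C,(437.8,238.8),110)
im=cv2.imread("pics/w6.png")
for r in(29,15.5):
  th=np.linspace(0,2*np.pi,60);P=np.c_[p[0]+r*np.cos(th),p[1]+r*np.sin(th),np.full(60,110)]
  for u,v in proj(C,P): cv2.circle(im,(int(round(u)),int(round(v))),0,(0,255,0),-1)
cv2.imwrite("pics/w6d.png",cv2.resize(im[120:320,380:580],(600,600),interpolation=0))
a=atz(ci,(437.8,238.8),110);print(a)
E
```

```text
[532.76987357  77.66384816 110.        ] [546.51554771 100.09959234 110.        ] 58.505509867801614 26.31171174209237
[532.76987357  77.66384816 110.        ] [543.26130694  94.95914465 110.        ] 58.75874191562239 20.228629582888868
[521.98047904  60.49281245 110.        ] 57.85686127595624 20.279435435218502
[532.67487876  79.1305271  110.        ]
```

View pics/w6d.png

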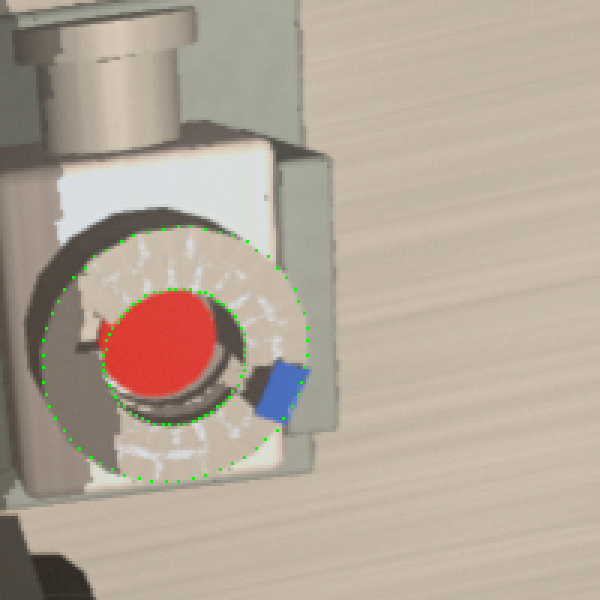

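```bash
python3 - <<'E'
from h import *
from rig import ctrl
s=ctrl.sense()
a,b=toolrow(s,[456,125,190],-31.6); print(a/750,b/45)
E
```

```text
[ 0.1344     -0.10896     0.04909333] [-1.55555556e-03  2.22222222e-03  2.42777778e+00]
```

Call:
{"method": "play_rows", "body": {
  "steps": [
    [[0.0448, -0.0363, 0], [0, 0, 0]],
    [[0.0448, -0.0363, 0], [0, 0, 0]],
    [[0.0448, -0.0363, 0], [0, 0, 0.1734]],
    [[0, 0, 0.0245], [0, 0, 0.1734]],
    [[0, 0, 0.0245], [0, 0, 0.1734]],
    [[0, 0, 0], [0, 0, 0.1734]],
    [[0, 0, 0], [0, 0, 0.1734]],
    [[0, 0, 0], [0, 0, 0.1734]],
    [[0, 0, 0], [0, 0, 0.1734]],
    [[0, 0, 0], [0, 0, 0.1734]],
    [[0, 0, 0], [0, 0, 0.1734]],
    [[0, 0, 0], [0, 0, 0.1734]],
    [[0, 0, 0], [0, 0, 0.1734]],
    [[0, 0, 0], [0, 0, 0.1734]],
    [[0, 0, 0], [0, 0, 0.1734]],
    [[0, 0, 0], [0, 0, 0.1734]],
    [[0, 0, 0], [0, 0, 0]],
    [[0, 0, 0], [0, 0, 0]],
    [[0, 0, 0], [0, 0, 0]]
  ]
}}

```text
time_s: 11.0
eef_pos: [456.0, 125.5, 190.2]
ee_rot: [0.0, 0.963, -0.27, -0.001]
force: [-0.1, 0.0, -0.9]
grip_width: 0.325
```

```bash
python3 look.py w7 port blue_notch mount; python3 - <<'E'
import cv2
im=cv2.imread("pics/w7.png")[160:360,400:600]; cv2.imwrite("pics/w7c.png",cv2.resize(im,(600,600),interpolation=2))
E
```

```text
t 11.0 pos [456.  125.5 190.2] yaw -31.38 F [-0.15  0.01 -0.95] M [ 0.024 -0.031 -0.013] g 0.3245693369733193
port [(0.66, [488.4, 253.3])]
blue_notch [(0.88, [492.1, 209.9])]
mount [(0.96, [442.2, 210.6]), (0.71, [330.3, 145.4])]
```

View pics/w7.png

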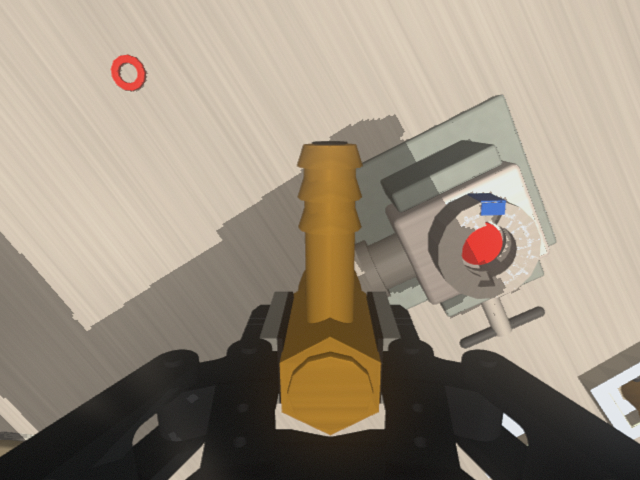

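```bash
cat > ov.py <<'E'
import sys,json
from h import *
tag=sys.argv[1];px=tuple(map(float,sys.argv[2:4]));x0,y0=map(int,sys.argv[4:6])
C=ncam({k:np.array(v) for k,v in json.load(open(f"pics/{tag}.json")).items()},{k:np.array(v) for k,v in json.load(open(f"pics/{tag}.s.json")).items()})
p=atz(C,px,110);print(p)
im=cv2.imread(f"pics/{tag}.png")
im=cv2.resize(im[y0:y0+200,x0:x0+200],(600,600),interpolation=2)
def dot(P,c=(0,255,0)):
  for u,v in proj(C,P): cv2.circle(im,(int(round((u-x0+.5)*3-.5)),int(round((v-y0+.5)*3-.5))),1,c,-1)
th=np.linspace(0,2*np.pi,60)
for r in(29,15.5): dot(np.c_[p[0]+r*np.cos(th),p[1]+r*np.sin(th),np.full(60,110)])
for a in (58.4,238.4):
  for d in(-15,0,15):
    t=np.radians(a+d); rr=np.linspace(15.5,21.5,8) if d else np.linspace(15,27,12)
    dot(np.c_[p[0]+rr*np.cos(t),p[1]+rr*np.sin(t),np.full(len(rr),110)],(255,0,255))
cv2.imwrite(f"pics/{tag}_ov{int(px[0]*10)}.png",im)
E
python3 ov.py w7 489 252.5 390 150
```

```text
[532.7133437  76.7581904 110.       ]
```

View pics/w7_ov4890.png

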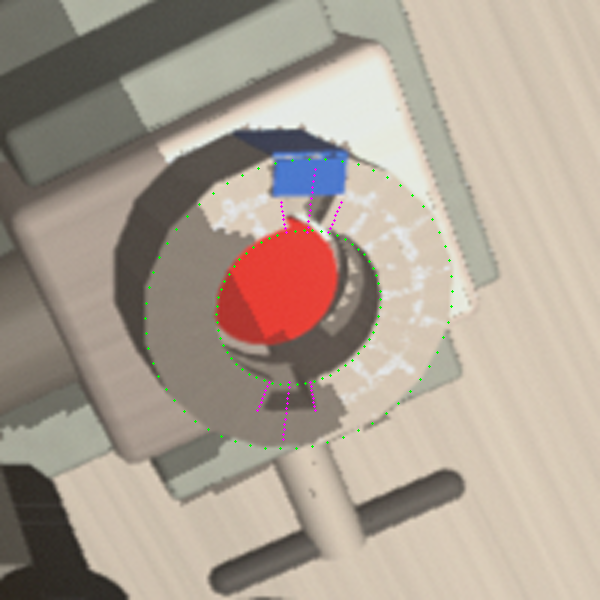

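```bash
python3 - <<'E'
from h import *
from rig import ctrl
s=ctrl.sense()
a,b=toolrow(s,[533.2,77.8,152],-31.6); print(a/750,b/45, s['joints'].round(2))
E
```

```text
[0.1212     0.00066667 0.05072   ] [0.00066667 0.002      0.00288889] [0.02 0.24 1.71 0.   1.2  0.57]
```

Call:
{"method": "play_rows", "body": {
  "steps": [
    [[0.0404, 0.0003, 0], [0, 0, 0.003]],
    [[0.0404, 0.0003, 0], [0, 0, 0]],
    [[0.0404, 0, 0], [0, 0, 0]],
    [[0, 0, 0.025], [0, 0, 0]],
    [[0, 0, 0.025], [0, 0, 0]],
    [[0, 0, 0], [0, 0, 0]],
    [[0, 0, 0], [0, 0, 0]],
    [[0, 0, 0], [0, 0, 0]]
  ]
}}

```text
time_s: 12.0
eef_pos: [533.6, 77.8, 153.7]
ee_rot: [-0.0, 0.962, -0.272, 0.0]
force: [-0.7, 0.2, -2.7]
grip_width: 0.319
```

```bash
cat > st.py <<'E'
from h import *
from rig import ctrl
import sys
s=ctrl.sense();print("t",round(s['time_s'],2),"pos",s['eef_pos'].round(2),"yaw",round(yaw(s),2),"tilt",np.degrees(np.arccos(-rot(s['ee_rot']).apply([0,0,1])[2])).round(2),"F",s['force'].round(2),"M",s['wrist_torque'].round(3),"tau6",s['tau'][5].round(4),"g",round(s['grip_width'],3))
E
python3 st.py; python3 - <<'E'
from rig import cams
import cv2
for n,(x,y,w,h) in (("scene",(270,120,160,160)),("top",(230,150,140,140))):
    im=cams.capture(n)[:,:,::-1][y:y+h,x:x+w]
    cv2.imwrite(f"pics/{n}8.png",cv2.resize(im,(600,600),interpolation=2))
E
```

```text
t 12.0 pos [533.59  77.77 153.7 ] yaw -31.63 tilt 0.02 F [-0.69  0.24 -2.67] M [0.036 0.052 0.029] tau6 -0.0037 g 0.319
```

View pics/scene8.png

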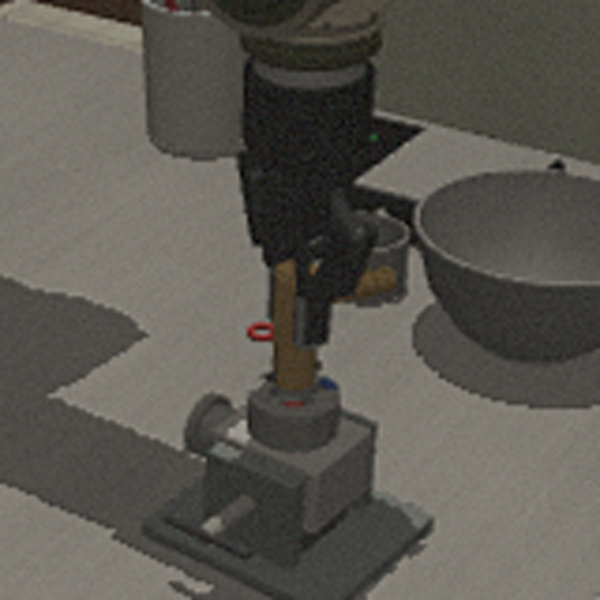

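```bash
python3 look.py w8 blue_notch
```

```text
t 12.1 pos [533.5  77.8 153.5] yaw -31.63 F [ 0.52 -0.49 -1.43] M [-0.031 -0.012  0.054] g 0.3204394174247115
blue_notch []
```

View pics/w8.png

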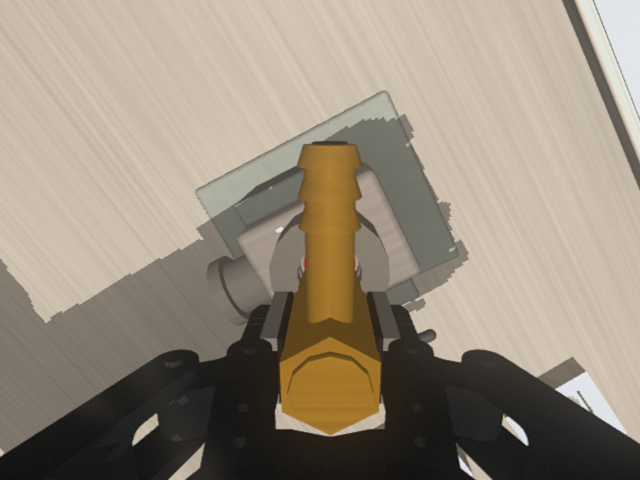

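Call:
{"method": "play_rows", "body": {
  "steps": [
    [[-0.0004, 0.0002, 0.004], [0, 0, 0]],
    [[0, 0, 0.004], [0, 0, 0]],
    [[0, 0, 0.004], [0, 0, 0]],
    [[0, 0, 0.003], [0, 0, 0]],
    [[0, 0, 0.002], [0, 0, 0]],
    [[0, 0, 0], [0, 0, 0]]
  ]
}}

```text
time_s: 12.8
eef_pos: [532.8, 77.7, 139.6]
ee_rot: [0.0, 0.962, -0.273, -0.001]
force: [0.0, -0.2, -2.0]
grip_width: 0.321
```

```bash
cat > avg.py <<'E'
from h import *
from rig import ctrl,cams
import sys
N=int(sys.argv[1]) if len(sys.argv)>1 else 6
F=[];M=[];T=[];P=[];Y=[]
for i in range(N):
    cams.capture("top"); s=ctrl.sense();F.append(s['force']);M.append(s['wrist_torque']);T.append(s['tau'][5]);P.append(s['eef_pos']);Y.append(yaw(s))
f=lambda a,n:(np.mean(a,0).round(n),np.std(a,0).round(n))
print("t",round(s['time_s'],2),"pos",*f(P,2),"yaw",*f(Y,2),"\nF",*f(F,2),"M",*f(M,3),"tau6",*f(T,4),"g",round(s['grip_width'],3))
E
python3 avg.py 6
```

```text
t 13.1 pos [532.79  77.72 139.85] [0.01 0.01 0.06] yaw -31.65 0.0 
F [ 0.31 -0.25 -1.76] [0.53 0.47 0.42] M [-0.015  0.003 -0.017] [0.015 0.033 0.023] tau6 -0.0001 0.0001 g 0.321
```

Call:
{"method": "play_rows", "body": {
  "steps": [
    [[0, 0, 0.002], [0, 0, 0]],
    [[0, 0, 0.002], [0, 0, 0]],
    [[0, 0, 0.002], [0, 0, 0]],
    [[0, 0, 0], [0, 0, 0]]
  ]
}}

```text
time_s: 13.5
eef_pos: [533.0, 77.6, 135.2]
ee_rot: [0.0, 0.962, -0.273, -0.0]
force: [2.5, -1.1, -2.7]
grip_width: 0.318
```

```bash
python3 avg.py 4
```

```text
t 13.7 pos [532.96  77.6  135.26] [0.02 0.01 0.03] yaw -31.65 0.0 
F [ 1.84 -1.51 -2.64] [0.37 0.48 0.35] M [-0.243 -0.466  0.052] [0.03  0.044 0.024] tau6 0.041 0.0012 g 0.321
```

Call:
{"method": "play_rows", "body": {
  "steps": [
    [[0.0008, 0, 0], [0, 0, -0.03]],
    [[0, 0, 0], [0, 0, 0]],
    [[0, 0, 0], [0, 0, 0]]
  ]
}}

```text
time_s: 14.0
eef_pos: [533.1, 77.5, 135.3]
ee_rot: [0.0, 0.965, -0.261, -0.001]
force: [0.6, 0.1, -1.8]
grip_width: 0.32
```

```bash
python3 avg.py 4
```

```text
t 14.2 pos [533.12  77.48 135.25] [0.03 0.02 0.01] yaw -30.3 0.0 
F [ 0.05  0.26 -1.64] [0.53 0.36 0.16] M [-0.017 -0.007 -0.003] [0.023 0.039 0.035] tau6 -0.0018 0.0042 g 0.32
```

Call:
{"method": "play_rows", "body": {
  "steps": [
    [[0.0004, 0, 0.001], [0, 0, -0.01]],
    [[0, 0, 0.002], [0, 0, 0]],
    [[0, 0, 0.001], [0, 0, 0]],
    [[0, 0, 0], [0, 0, 0]]
  ]
}}

```text
time_s: 14.6
eef_pos: [533.4, 77.3, 132.1]
ee_rot: [0.0, 0.966, -0.258, -0.001]
force: [-1.7, -0.1, -2.5]
grip_width: 0.32
```

```bash
python3 avg.py 4
```

```text
t 14.8 pos [533.49  77.27 132.25] [0.01 0.01 0.04] yaw -29.85 0.0 
F [-0.13  0.33 -2.18] [0.43 0.42 0.22] M [0.049 0.011 0.008] [0.019 0.021 0.015] tau6 -0.0031 0.0001 g 0.321
```

Call:
{"method": "play_rows", "body": {
  "steps": [
    [[0, 0, 0.001], [0, 0, 0]],
    [[0, 0, 0.0005], [0, 0, 0]],
    [[0, 0, 0], [0, 0, 0]]
  ]
}}

```text
time_s: 15.1
eef_pos: [533.5, 77.3, 131.1]
ee_rot: [0.0, 0.966, -0.258, -0.001]
force: [0.2, -0.3, -1.3]
grip_width: 0.323
```

```bash
python3 avg.py 4
```

```text
t 15.3 pos [533.51  77.26 131.15] [0.   0.01 0.01] yaw -29.85 0.0 
F [-0.36  0.46 -1.73] [0.25 0.55 0.23] M [ 0.05   0.027 -0.03 ] [0.035 0.014 0.043] tau6 -0.0042 0.0001 g 0.322
```

Call:
{"method": "play_rows", "body": {
  "steps": [
    [[0, 0, 0.0008], [0, 0, 0]],
    [[0, 0, 0], [0, 0, 0]],
    [[0, 0, 0], [0, 0, 0]]
  ]
}}

```text
time_s: 15.6
eef_pos: [533.5, 77.3, 130.5]
ee_rot: [0.0, 0.966, -0.258, -0.001]
force: [0.1, 0.4, -1.2]
grip_width: 0.322
```

```bash
python3 avg.py 4
```

```text
t 15.8 pos [533.51  77.28 130.55] [0.01 0.01 0.01] yaw -29.85 0.0 
F [-0.28  0.35 -2.01] [0.42 0.48 0.24] M [ 0.088  0.027 -0.001] [0.035 0.015 0.033] tau6 -0.0039 0.0001 g 0.321
```

Call:
{"method": "play_rows", "body": {
  "steps": [
    [[0, 0, 0.0007], [0, 0, 0]],
    [[0, 0, 0], [0, 0, 0]],
    [[0, 0, 0], [0, 0, 0]]
  ]
}}

```text
time_s: 16.1
eef_pos: [533.5, 77.3, 130.0]
ee_rot: [0.0, 0.966, -0.258, -0.001]
force: [0.4, 0.4, -2.6]
grip_width: 0.325
```

```bash
python3 avg.py 4
```

```text
t 16.3 pos [533.51  77.27 130.01] [0.   0.01 0.01] yaw -29.85 0.0 
F [-0.74  0.73 -2.04] [0.32 0.46 0.15] M [0.119 0.001 0.001] [0.041 0.012 0.035] tau6 -0.0033 0.0 g 0.322
```

Call:
{"method": "play_rows", "body": {
  "steps": [
    [[-0.0003, 0, 0.0007], [0, 0, 0]],
    [[0, 0, 0], [0, 0, 0]],
    [[0, 0, 0], [0, 0, 0]]
  ]
}}

```text
time_s: 16.6
eef_pos: [533.5, 77.3, 129.8]
ee_rot: [0.0, 0.966, -0.258, -0.0]
force: [0.4, 0.1, 0.7]
grip_width: 0.319
```

```bash
python3 avg.py 4
```

```text
t 16.8 pos [533.49  77.32 129.74] [0.01 0.01 0.01] yaw -29.85 0.0 
F [ 0.23 -0.15  1.58] [0.36 0.39 0.59] M [-0.067 -0.024  0.017] [0.05  0.029 0.038] tau6 0.0047 0.0008 g 0.323
```

Call:
{"method": "play_rows", "body": {
  "steps": [
    [[0, 0, -0.0009], [0, 0, 0]],
    [[0.0001, 0, 0.0003], [0, 0, 0.089]],
    [[0.0001, 0, 0.0003], [0, 0, 0.089]],
    [[0, 0, 0], [0, 0, 0]],
    [[0, 0, 0], [0, 0, 0]]
  ]
}}

```text
time_s: 17.3
eef_pos: [533.3, 77.3, 129.5]
ee_rot: [0.0, 0.946, -0.324, -0.001]
force: [-0.7, 0.3, -1.9]
grip_width: 0.322
```

```bash
python3 avg.py 4
```

```text
t 17.5 pos [533.34  77.3  129.6 ] [0.04 0.02 0.05] yaw -37.79 0.02 
F [ 0.31  0.37 -1.73] [0.37 0.05 0.35] M [-0.004 -0.013 -0.002] [0.033 0.015 0.029] tau6 -0.0074 0.0106 g 0.322
```

Call:
{"method": "play_rows", "body": {
  "steps": [
    [[0.0001, 0, 0.0003], [0, 0, 0.089]],
    [[0.0001, 0, 0.0003], [0, 0, 0.089]],
    [[0, 0, 0], [0, 0, 0]],
    [[0, 0, 0], [0, 0, 0]]
  ]
}}

```text
time_s: 17.9
eef_pos: [533.6, 77.2, 129.3]
ee_rot: [0.0, 0.921, -0.389, -0.001]
force: [0.5, 0.0, -1.6]
grip_width: 0.325
```

```bash
python3 avg.py 4
```

```text
t 18.1 pos [533.56  77.18 129.29] [0.01 0.01 0.02] yaw -45.79 0.02 
F [-0.45  0.12 -1.53] [0.38 0.17 0.21] M [-0.015  0.012 -0.018] [0.012 0.025 0.032] tau6 -0.0101 0.01 g 0.322
```

Call:
{"method": "play_rows", "body": {
  "steps": [
    [[0.0001, 0, 0.0003], [0, 0, 0.089]],
    [[0.0001, 0, 0.0003], [0, 0, 0.089]],
    [[0, 0, 0], [0, 0, 0]],
    [[0, 0, 0], [0, 0, 0]]
  ]
}}

```text
time_s: 18.5
eef_pos: [533.7, 77.1, 128.9]
ee_rot: [0.0, 0.892, -0.452, -0.001]
force: [0.2, -0.1, -2.3]
grip_width: 0.32
```

```bash
python3 avg.py 4
```

```text
t 18.7 pos [533.66  77.08 128.84] [0.   0.01 0.01] yaw -53.8 0.02 
F [-0.27 -0.06 -1.64] [0.26 0.32 0.19] M [-0.04  -0.008  0.034] [0.019 0.013 0.017] tau6 -0.0105 0.0099 g 0.322
```

Call:
{"method": "play_rows", "body": {
  "steps": [
    [[0.0001, 0, 0.0003], [0, 0, 0.089]],
    [[0.0001, 0, 0.0003], [0, 0, 0.089]],
    [[0, 0, 0], [0, 0, 0]],
    [[0, 0, 0], [0, 0, 0]]
  ]
}}

```text
time_s: 19.1
eef_pos: [533.8, 76.9, 128.5]
ee_rot: [0.0, 0.858, -0.513, -0.001]
force: [0.4, 0.6, -0.8]
grip_width: 0.32
```

```bash
python3 avg.py 4
```

```text
t 19.3 pos [533.78  76.95 128.44] [0.   0.01 0.01] yaw -61.81 0.02 
F [-0.33  0.08 -1.  ] [0.55 0.26 0.17] M [-0.005 -0.008 -0.013] [0.046 0.028 0.051] tau6 -0.011 0.0094 g 0.325
```

Call:
{"method": "play_rows", "body": {
  "steps": [
    [[0.0001, 0, 0.0003], [0, 0, 0.089]],
    [[0, 0, 0], [0, 0, 0]],
    [[0, 0, 0], [0, 0, 0]]
  ]
}}

```text
time_s: 19.6
eef_pos: [533.9, 76.9, 128.3]
ee_rot: [0.0, 0.84, -0.543, -0.001]
force: [0.6, 0.2, -0.5]
grip_width: 0.319
```

```bash
python3 avg.py 5
```

```text
t 19.85 pos [533.88  76.91 128.28] [0.01 0.01 0.01] yaw -65.83 0.02 
F [ 0.46 -0.06 -0.06] [0.28 0.42 0.44] M [ 0.032 -0.061 -0.01 ] [0.026 0.043 0.022] tau6 -0.0085 0.0074 g 0.325
```

Call:
{"method": "play_rows", "body": {
  "steps": [
    [[0, 0, -0.0005], [0, 0, 0]],
    [[0, 0, -0.0005], [0, 0, 0]],
    [[0, 0, 0], [0, 0, 0]],
    [[0, 0, 0], [0, 0, 0]]
  ]
}}

```text
time_s: 20.25
eef_pos: [533.6, 76.9, 128.7]
ee_rot: [0.0, 0.839, -0.544, -0.001]
force: [0.0, 0.1, -1.5]
grip_width: 0.319
```

```bash
python3 avg.py 5
```

```text
t 20.5 pos [533.63  76.9  128.74] [0.02 0.01 0.01] yaw -65.89 0.0 
F [ 0.13  0.15 -3.01] [0.37 0.11 0.45] M [0.002 0.025 0.004] [0.014 0.023 0.012] tau6 -0.0 0.0001 g 0.32
```

Call:
{"method": "play_rows", "body": {
  "steps": [
    [[0.0001, 0, 0.0003], [0, 0, 0.089]],
    [[0.0001, 0, 0.0003], [0, 0, 0.089]],
    [[0, 0, 0], [0, 0, 0]],
    [[0, 0, 0], [0, 0, 0]]
  ]
}}

```text
time_s: 20.9
eef_pos: [533.8, 76.8, 128.4]
ee_rot: [0.0, 0.8, -0.6, -0.001]
force: [0.7, -0.5, -4.0]
grip_width: 0.322
```

```bash
python3 avg.py 5
```

```text
t 21.15 pos [533.76  76.78 128.37] [0.01 0.01 0.01] yaw -73.84 0.02 
F [ 0.24  0.11 -4.1 ] [0.49 0.53 0.49] M [ 0.039 -0.007  0.014] [0.047 0.02  0.028] tau6 -0.0193 0.0075 g 0.321
```

Call:
{"method": "play_rows", "body": {
  "steps": [
    [[0.0001, 0, 0.0003], [0, 0, 0.089]],
    [[0.0001, 0, 0.0003], [0, 0, 0.089]],
    [[0, 0, 0], [0, 0, 0]],
    [[0, 0, 0], [0, 0, 0]]
  ]
}}

```text
time_s: 21.55
eef_pos: [533.9, 76.6, 128.0]
ee_rot: [0.0, 0.756, -0.655, -0.001]
force: [0.6, 0.0, -4.2]
grip_width: 0.321
```

```bash
python3 avg.py 5
```

```text
t 21.8 pos [533.92  76.6  128.03] [0.01 0.01 0.02] yaw -81.85 0.02 
F [ 0.48  0.52 -3.69] [0.46 0.51 0.51] M [ 0.059 -0.084 -0.025] [0.021 0.013 0.024] tau6 -0.0402 0.0061 g 0.32
```

Call:
{"method": "play_rows", "body": {
  "steps": [
    [[0.0001, 0, 0.0004], [0, 0, 0.089]],
    [[0.0001, 0, 0.0003], [0, 0, 0.089]],
    [[0, 0, 0], [0, 0, 0]],
    [[0, 0, 0], [0, 0, 0]]
  ]
}}

```text
time_s: 22.2
eef_pos: [534.0, 76.6, 127.6]
ee_rot: [0.0, 0.708, -0.706, -0.001]
force: [-0.2, 1.8, -1.8]
grip_width: 0.324
```

```bash
python3 avg.py 5
```

```text
t 22.45 pos [533.96  76.55 127.59] [0.01 0.02 0.02] yaw -89.86 0.02 
F [ 0.53  1.84 -2.19] [0.84 0.4  0.71] M [ 0.363 -0.078 -0.027] [0.033 0.031 0.012] tau6 -0.0383 0.0058 g 0.319
```

Call:
{"method": "play_rows", "body": {
  "steps": [
    [[-0.0003, 0, 0.0003], [0, 0, 0.089]],
    [[0, 0, 0.0003], [0, 0, 0.089]],
    [[0, 0, 0], [0, 0, 0]],
    [[0, 0, 0], [0, 0, 0]]
  ]
}}

```text
time_s: 22.85
eef_pos: [534.0, 76.5, 127.2]
ee_rot: [-0.0, -0.657, 0.754, 0.0]
force: [0.2, -0.2, -0.8]
grip_width: 0.318
```

```bash
python3 avg.py 5; python3 look.py w9 spout_tip
```

```text
t 23.1 pos [533.98  76.49 127.18] [0.01 0.01 0.02] yaw -97.87 0.02 
F [-0.32 -0.53  0.33] [0.57 0.27 0.38] M [-0.229  0.027 -0.083] [0.052 0.015 0.028] tau6 -0.0804 0.0059 g 0.319
t 23.1 pos [534.   76.5 127.1] yaw -97.9 F [-0.91 -0.49  0.24] M [-0.305  0.02  -0.048] g 0.31922189386181926
spout_tip [(0.87, [330.3, 145.0])]
```

View pics/w9.png

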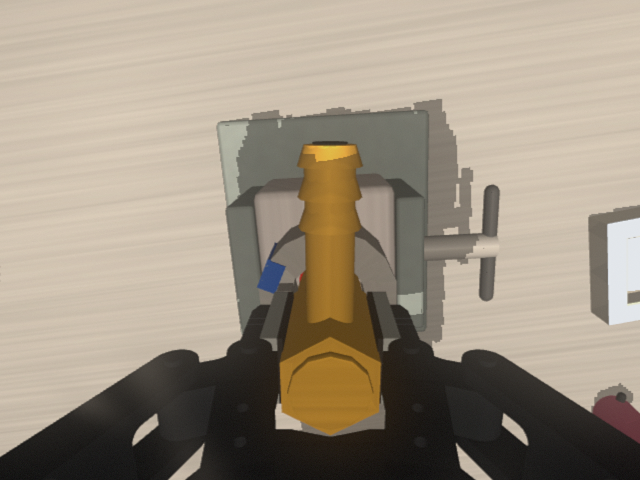

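Call:
{"method": "play_rows", "body": {
  "steps": [
    [[0, 0, 0.0002], [0, 0, 0.08]],
    [[0, 0, 0], [0, 0, 0]],
    [[0, 0, 0], [0, 0, 0]],
    [[0, 0, 0], [0, 0, 0]]
  ]
}}

```text
time_s: 23.6
eef_pos: [534.0, 76.7, 127.0]
ee_rot: [-0.0, -0.633, 0.774, 0.0]
force: [-0.6, -1.3, 1.2]
grip_width: 0.325
```

```bash
python3 avg.py 5
```

```text
t 23.85 pos [534.    76.65 127.01] [0.01 0.01 0.01] yaw -101.5 0.01 
F [-0.03 -1.48  1.8 ] [0.22 0.57 0.2 ] M [-0.272 -0.059 -0.076] [0.022 0.025 0.022] tau6 -0.0736 0.0063 g 0.324
```

Call:
{"method": "play_rows", "body": {
  "steps": [
    [[0, 0, -0.0004], [0, 0, 0]],
    [[0, 0, 0], [0, 0, 0]],
    [[0, 0, 0], [0, 0, 0]]
  ]
}}

```text
time_s: 24.15
eef_pos: [534.0, 76.7, 127.1]
ee_rot: [-0.0, -0.633, 0.775, 0.001]
force: [1.4, -1.7, -1.7]
grip_width: 0.322
```

```bash
python3 avg.py 5
```

```text
t 24.4 pos [533.95  76.65 127.09] [0.01 0.01 0.01] yaw -101.53 0.0 
F [ 1.81 -1.47 -1.28] [0.26 0.1  0.54] M [-0.319 -0.392 -0.056] [0.024 0.059 0.02 ] tau6 -0.062 0.0001 g 0.32
```

Call:
{"method": "play_rows", "body": {
  "steps": [
    [[0.0001, -0.0002, 0], [0, 0, 0]],
    [[0, 0, 0], [0, 0, 0]]
  ]
}}

```text
time_s: 24.6
eef_pos: [534.0, 76.6, 127.1]
ee_rot: [-0.001, -0.632, 0.775, 0.001]
force: [2.0, -1.4, -2.4]
grip_width: 0.318
```

Call:
{"method": "play_rows", "body": {
  "steps": [
    [[0, 0, 0], [0, 0, 0]],
    [[0, 0, 0], [0, 0, 0]],
    [[0, 0, 0], [0, 0, 0]],
    [[0, 0, 0], [0, 0, 0]],
    [[0, 0, 0], [0, 0, 0]],
    [[0, 0, 0], [0, 0, 0]],
    [[0, 0, 0], [0, 0, 0]]
  ],
  "grip": 0
}}

```text
time_s: 25.3
eef_pos: [534.0, 76.6, 127.2]
ee_rot: [-0.0, -0.632, 0.775, 0.001]
force: [-0.9, 0.3, -0.4]
grip_width: 0.999
```

```bash
python3 avg.py 4; python3 look.py w10 spout_tip
```

```text
t 25.5 pos [534.01  76.6  127.18] [0.01 0.   0.01] yaw -101.53 0.0 
F [-0.09 -0.26 -0.2 ] [0.71 0.19 0.27] M [0.012 0.028 0.007] [0.028 0.023 0.016] tau6 -0.0 0.0 g 1.002
t 25.5 pos [534.   76.6 127.2] yaw -101.53 F [-0.02 -0.08 -0.6 ] M [0.029 0.064 0.029] g 1.0023987387072806
spout_tip [(0.72, [328.8, 145.5])]
```

View pics/w10.png

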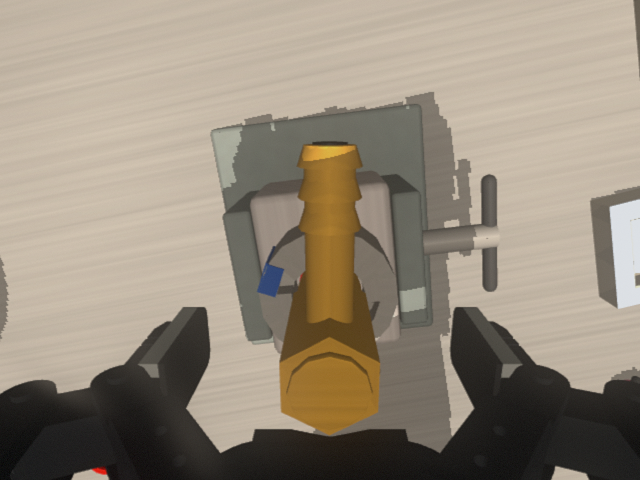

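Call:
{"method": "play_rows", "body": {
  "steps": [
    [[0, 0, -0.01], [0, 0, 0]],
    [[0, 0, -0.03], [0, 0, 0]],
    [[0, 0, -0.05], [0, 0, 0]],
    [[0, 0, -0.06], [0, 0, 0]],
    [[0, 0, 0], [0, 0, 0]],
    [[0, 0, 0], [0, 0, 0]]
  ]
}}

```text
time_s: 26.2
eef_pos: [534.4, 76.6, 240.6]
ee_rot: [0.0, -0.632, 0.775, -0.0]
force: [1.0, -0.2, -0.0]
grip_width: 0.999
```

```bash
python3 look.py w11 spout_tip elbow_mid; python3 - <<'E'
from rig import cams
import cv2
im=cams.capture("scene")[:,:,::-1]
cv2.imwrite("pics/scene11.png",im)
E
```

```text
t 26.2 pos [534.4  76.6 240.6] yaw -101.53 F [ 1.05 -0.2  -0.03] M [-0.044 -0.003  0.044] g 0.9992160473657571
spout_tip [(0.77, [330.0, 134.3])]
elbow_mid [(0.83, [577.9, 350.8]), (0.63, [329.4, 247.7]), (0.45, [586.0, 57.9])]
```

View pics/w11.png

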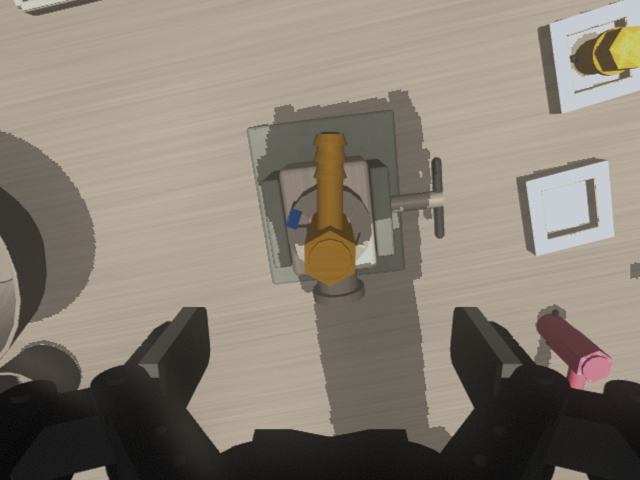

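View pics/scene11.png

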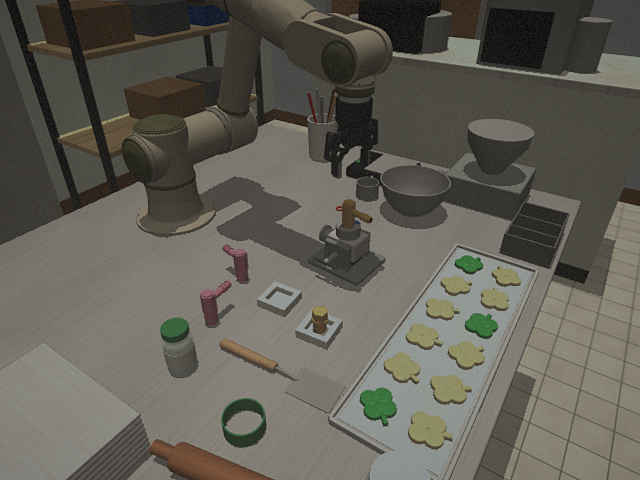

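The wrist view shows the elbow upright in the port: hexagon at (330,258), spout straight up the image to (330,134). In the scene view, everything else is where it was.

```bash
python3 -c "
from rig import ctrl
print(ctrl.finish_job())"
```

```text
the job is handed in; nothing more can be done
None
```

The brass elbow is fitted in the port, tightened about 30° past first washer contact, and released. I handed the job in at about 26 s; it reported no verdict.

- **Entry:** I lowered the elbow into the notches with the spout over the blue one. A light touch of about 2.4 N on one notch side showed up on the way down. I cleared it with a shift of about 0.5 mm and a turn of about 1.5°.
- **Tightening:** I turned it clockwise, following the thread down. The upward force began to rise at about 30–34° past the notch. With the elbow held against the thread's upper face, the turning moment began to rise at about 38–40°. I stopped at about 70°, roughly 31° beyond that.
- **Last checks:** The moment rose to about 0.08 N m while turning and was about 0.06 N m at rest, a little under the 0.1 N m in the task text. The plug is about 16.2 mm deep. After I let go, the spout stayed put at about 5° from the mount's x axis, and in the last pictures the elbow stands upright and nothing else looks moved.
- **Disagreement:** The washer force works out at about 11 N from the measured height and about 14 N from the turn angle. Both are within the 8–18 N range. The washer force was not measured directly.

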